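Tare the bench balance and send the reading

ROBOT

A 6-joint arm with a two-finger parallel gripper is mounted at the origin on a cart in front of the work surface, level with it; the furniture and walls round the work are solid. World frame = base frame: x ahead of the robot, y to its left, z up, the work surface at z = 0. Lengths are in m, angles in rad, forces in N, time in s.
With the tool pointing down it reaches from about 0.275 to 0.825 m from the base axis. Payload 4.9 kg.
Tool frame: the origin (TCP) lies midway between the tips of the shut fingers; the grasp point (between the pads) lies 19 mm behind it (bot.grip_depth is the distance from the TCP to the grasp point, in m); z points along the fingers, y is the line along which they close (so a half turn about z gives the same grasp; the last joint's range is limited). The gripper opens to 85 mm and grips with 20 to 120 N. Pads are 22 mm wide; open, the fingers measure 114 mm over their backs; the gripper's body (76 mm by 85 mm) begins 54 mm behind the grasp point. The pads swing forward as they close: fully open they stand 13 mm farther back than shut.
Start: joints at [-1.288, 0.326, -0.193, 1.052, 0, 1.437], TCP at [0.223, -0.503, 0.231] pointing down, gripper open.
Joint ranges: [-2.65, 2.65], [-0.97, 1.79], [-1.3, 1.35], [-1.93, 2.1], [-1.47, 1.37], [-3.14, 3.14]. Speed limits (rad/s): [2.57, 2.57, 3.14, 3.14, 3.14, 3.14].

INTERFACE

Orientations are given as a unit quaternion [w, x, y, z].
In Python, from cell import bot gives the robot as it stands. Calls block until the motion is done:
- bot.move_pose(position, orientation): joint-space move of the TCP to a pose.
- bot.move_linear(position, speed=0.15, rotation=None, until_force=None): straight line of the TCP; rotation=None keeps the orientation; speed is the mean speed in m/s. With until_force (N) it stops when the force on the tool has changed by that much, and returns True; else False.
- bot.goto_joints(angles): joint-space move.
- bot.set_gripper(opening, grasp_force=None): opening from 0.0 (shut) to 1.0 (fully open); grasp_force is the grip in N (None keeps the last); returns when the fingers have stopped.
- bot.wait(seconds).
- bot.solve_ik(position, orientation): joint angles nearest the present ones, or None.
- bot.camera(name): name is "scene" or "top" or "wrist"; returns the picture (400x640x3 uint8, red, green, blue); there is no depth.
- bot.calibration(name): a dict with "mtx" (3x3 intrinsics, pixels), "extrinsics" (4x4, takes a point from world to camera coordinates); the wrist camera has in their place "hand_eye" (4x4, takes a point from camera to tool coordinates, whose origin is the TCP and whose axes are the flange's). Camera axes: x right, y down, z forward; pixel columns grow to the right and rows downward; lengths in m; the calibration is good to about 2 mm. A picture is of the moment at which its call begins: read the wrist's pose just before it. calibration takes no time and is no camera call.
A pose or a line that the arm cannot do raises bot.PlanningError and nothing moves.
- bot.close_job(): hands the job in; it is judged then, once.
Trained networks look in the newest picture that a camera, given by its name, has taken for a name from the list of things; names that differ only in an ending like _2 or _b are one class to them, and where a whole thing is asked for, a point or a joint stands for the part that bears it (a point fixed in the world has none). Each returns a list of dicts, best first, with "confidence" (0 to 1); they miss things now and then, are a little off and sometimes report something else, mostly with a low value. They report only what shows in the picture. A call takes as long as a camera call.
- bot.search_frame(camera, thing): "bbox" ([left, top, width, height] in pixels, round what is visible of it).
Readings, each from a call of its own:
- bot.read_clock(): time.
- bot.read_joint_positions(): joint angles.
- bot.read_joint_vel(): joint speeds.
- bot.read_joint_efforts(): joint torques, N m.
- bot.read_position(): TCP position.
- bot.read_tool_rot(): TCP orientation.
- bot.read_ft_force(): force on the tool from outside, world axes, zero at the start.
- bot.read_moment(): the same for the moment, N m.
- bot.read_gripper_width(): opening from 0.0 (shut) to 1.0 (fully open).
- bot.read_finger_force(): force on a finger pad.
Only numpy, scipy, OpenCV 4.12 (cv2) and the standard library are available. Lean on these libraries where they do the work, as an engineer would, in place of code of your own. Each camera call takes 0.05 s, during which the arm holds its last target. There are 200 camera calls.

TASK

The empty moisture can on the balance is to be tared: with closed fingertips lightly press the green key of the balance down and let it come up again, then press the blue key in the same way to send the reading, and withdraw. Do not press the red key. Nothing is to be grasped: leave both cans and the stopwatch untouched where they are.

Things in the scene. Friction and masses are not known exactly. Their poses are not given: they have to be found in the camera images.
- balance: white bench balance, fixed, 300 mm deep (x) by 220 wide (y), deck 48 mm high. Origin under its centre on the bench; -x is its front, toward the robot. Three round keys in a row near the front edge at x = -108 mm, y = -58, 0, +58 mm; which colour is where varies. Behind them a display 53 mm high, then a round steel pan (132 mm wide, 62 mm high, centre at x = +60 mm)
- pan (a point): centre of the top of the balance's steel pan, 62 mm above the bench
- can_sample: open aluminium moisture can, 54 mm wide, 30 mm high, loose on the pan, so that its rim is 92 mm above the bench; origin at the centre of its underside. To be left alone
- can_next: open aluminium moisture can, 56 mm wide, 30 mm high, loose on the bench at the left of the balance; origin at the centre of its underside. To be left alone
- timer: black stopwatch, 70 x 58 mm, 16 mm high, lying loose on the bench at the right of the balance; origin at the centre of its underside. To be left alone
- key_green_base: black 35 mm collar, 3 mm high, round the green key, with the key it carries; origin at the collar's centre, 50 mm above the bench, under the key
- key_green_top (a point): centre of the top face of the round green key (the tare key): cap 26 mm wide, its top 60 mm above the bench and 7 mm above its collar when up; it goes down with the key
- key_green (a joint): travel of the green key straight down: 0 m up, 0.006 m fully down. A spring pushes it up: it starts to move at about 0.6 N and needs about 5 N to be fully down; it counts as pressed from 0.003 m and springs back by itself
- key_blue_base: black 35 mm collar, 3 mm high, round the blue key, with the key it carries; origin at the collar's centre, 50 mm above the bench, under the key
- key_blue_top (a point): centre of the top face of the round blue key (the send key): cap 26 mm wide, its top 60 mm above the bench and 7 mm above its collar when up; it goes down with the key
- key_blue (a joint): travel of the blue key straight down: 0 m up, 0.006 m fully down. A spring pushes it up: it starts to move at about 0.6 N and needs about 5 N to be fully down; it counts as pressed from 0.003 m and springs back by itself
- key_red_base: black 35 mm collar, 3 mm high, round the red key, with the key it carries; origin at the collar's centre, 50 mm above the bench, under the key
- key_red_top (a point): centre of the top face of the round red key (the off key, not to be pressed): cap 26 mm wide, its top 60 mm above the bench and 7 mm above its collar when up; it goes down with the key
- key_red (a joint): travel of the red key straight down: 0 m up, 0.006 m fully down. A spring pushes it up: it starts to move at about 0.6 N and needs about 5 N to be fully down; it counts as pressed from 0.003 m and springs back by itself

How it is judged:
On the way, in this order (a step that is already met when the one before it is completed fails the run):
1. the green key is pressed by the fingers (down at least 3 mm) (value of joint key_green above 0.003 m and contact force between the fingers and key_green_base above 0.3 N), for 0.05 s.
2. the green key is let up again and is not touched (value of joint key_green below 0.001 m and contact force between the arm and key_green_base below 0.1 N), for 0.1 s.
3. the blue key is pressed by the fingers (down at least 3 mm) (value of joint key_blue above 0.003 m and contact force between the fingers and key_blue_base above 0.3 N), for 0.05 s.
At the end, for the whole second after the job is handed in: All three keys are up (less than 1 mm down); the sample can stands upright on the pan, and both cans and the stopwatch are at rest within 8 mm of where they started (value of joint each of key_green, key_blue, key_red below 0.001 m and distance of each of can_sample, can_next, timer from where it was at the start of the episode below 0.008 m and linear speed of each of can_sample, can_next, timer below 0.02 m/s and horizontal distance between can_sample and pan below 0.045 m and angle between can_sample's own z axis and vertical below 0.1 rad); the robot touches nothing.
It fails at once if the red key is pressed (2 mm or more) (value of joint key_red above 0.002 m).
It fails at once if the green and blue keys are down together (value of joint each of key_green, key_blue above 0.002 m).
It fails at once if a key, its collar or the balance is pushed hard (over 30 N) (contact force between the arm and balance above 30 N or contact force between the arm and key_green_base above 30 N or contact force between the arm and key_blue_base above 30 N or contact force between the arm and key_red_base above 30 N).
It fails at once if the robot touches one of the cans or the stopwatch (contact force between the arm and can_sample above 0.5 N or contact force between the arm and can_next above 0.5 N or contact force between the arm and timer above 0.5 N).
It fails at once if one of the cans or the stopwatch is moved 10 mm or more (distance of any of can_sample, can_next, timer from where it was at the start of the episode above 0.01 m).
It also fails if it takes over 35 s, if anything falls off the work surface, if the arm or the gripper's body presses on something with over 40 N, if the wrist force passes 120 N, or if a joint passes its speed limit or range.

## Working session

There is one attempt and no reset: what is moved stays moved. The work goes in short steps, each a Python script; the robot and the scene stay as the last script left them, time stands still between calls to the robot, and variables do not carry over. Pictures are saved under pics/ and viewed, at most 10 in all, crops included, and the job is handed in when it is done.

```bash
mkdir -p pics
cat > h.py <<'E'
import numpy as np, cv2
from cell import bot
def px(cam,thing):
    r=bot.search_frame(cam,thing)
    return [(round(d['confidence'],2),[round(v,1) for v in d['bbox']]) for d in r[:3]]
def ray(cam,uv):
    c=bot.calibration(cam);K=np.array(c['mtx']);E=np.array(c['extrinsics'])
    d=E[:3,:3].T@np.linalg.solve(K,[uv[0],uv[1],1]);o=-E[:3,:3].T@E[:3,3]
    return o,d/np.linalg.norm(d)
def plane(cam,uv,z):
    o,d=ray(cam,uv);return o+d*(z-o[2])/d[2]
def tri(rs):
    A=sum(np.eye(3)-np.outer(d,d) for o,d in rs);b=sum((np.eye(3)-np.outer(d,d))@o for o,d in rs)
    return np.linalg.solve(A,b)
E
python3 - <<'E'
from h import *
np.set_printoptions(precision=4,suppress=True)
for c in('top','scene'):
    cv2.imwrite(f'pics/{c}.png',bot.camera(c)[:,:,::-1])
R={}
for t in['key_green_top','key_blue_top','key_red_top','can_sample','can_next','timer','balance']:
    rs=[]
    for c in('top','scene'):
        p=px(c,t);print(t,c,p)
        if p:
            b=p[0][1];uv=(b[0]+b[2]/2,b[1]+b[3]/2);rs.append(ray(c,uv));print('  plane .056',plane(c,uv,.056))
    if len(rs)==2:print('  tri',tri(rs))
print(bot.read_clock(),bot.read_tool_rot())
E
```

```text
key_green_top top [(0.61, [293.3, 251.4, 7.6, 9.4])]
  plane .056 [0.4985 0.0922 0.056 ]
key_green_top scene [(0.41, [336.9, 252.9, 12.1, 14.1])]
  plane .056 [0.4986 0.0965 0.056 ]
  tri [0.4997 0.0933 0.0515]
key_blue_top top [(0.63, [342.0, 261.5, 12.8, 11.9])]
  plane .056 [ 0.474 -0.019  0.056]
key_blue_top scene []
key_red_top top [(0.54, [319.1, 254.8, 10.3, 11.2]), (0.22, [291.2, 250.6, 13.3, 12.4])]
  plane .056 [0.4892 0.0333 0.056 ]
key_red_top scene [(0.62, [365.3, 239.1, 10.5, 14.9])]
  plane .056 [0.4882 0.0351 0.056 ]
  tri [0.4894 0.0333 0.0531]
can_sample top [(0.78, [328.7, 166.7, 26.1, 32.6]), (0.74, [312.3, 251.5, 16.3, 22.3]), (0.15, [271.1, 140.4, 119.5, 149.5])]
  plane .056 [ 0.6597 -0.0061  0.056 ]
can_sample scene [(0.68, [315.4, 171.1, 26.3, 23.4])]
  plane .056 [ 0.6702 -0.0127  0.056 ]
  tri [ 0.6581 -0.0041  0.0708]
can_next top [(0.69, [254.2, 186.5, 25.5, 21.8])]
  plane .056 [0.6273 0.1594 0.056 ]
can_next scene [(0.61, [257.0, 231.7, 27.4, 30.5])]
  plane .056 [0.6089 0.1839 0.056 ]
  tri [0.6357 0.1664 0.0114]
timer top [(0.58, [394.2, 260.4, 29.3, 32.5]), (0.18, [289.4, 251.1, 16.0, 12.8])]
  plane .056 [ 0.4542 -0.1496  0.056 ]
timer scene [(0.79, [426.3, 210.5, 34.5, 29.9]), (0.21, [360.5, 245.1, 14.7, 11.2])]
  plane .056 [ 0.4333 -0.1136  0.056 ]
  tri [ 0.454  -0.1605 -0.0012]
balance top [(0.96, [269.4, 140.8, 122.1, 151.5])]
  plane .056 [0.5848 0.0193 0.056 ]
balance scene [(0.67, [266.9, 153.1, 164.1, 149.0]), (0.56, [365.5, 241.1, 10.7, 11.1])]
  plane .056 [0.549  0.0362 0.056 ]
  tri [0.5839 0.0122 0.0051]
0.8 [ 0.      0.9784  0.2069 -0.    ]
```

Run:
```python
import cv2,numpy as np
a=cv2.imread('pics/top.png')[130:310,240:440];b=cv2.imread('pics/scene.png')[130:310,240:440]
cv2.imwrite('pics/crop.png',np.vstack([cv2.resize(i,None,fx=3.,fy=1.65*1.0*3/1.65/1.0,interpolation=cv2.INTER_CUBIC)[:540] for i in (a,)]+[]))
cv2.imwrite('pics/crop2.png',np.hstack([cv2.resize(i,(400,360),interpolation=cv2.INTER_CUBIC) for i in(a,b)]))
```

```text
(no output)
```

View pics/crop2.png

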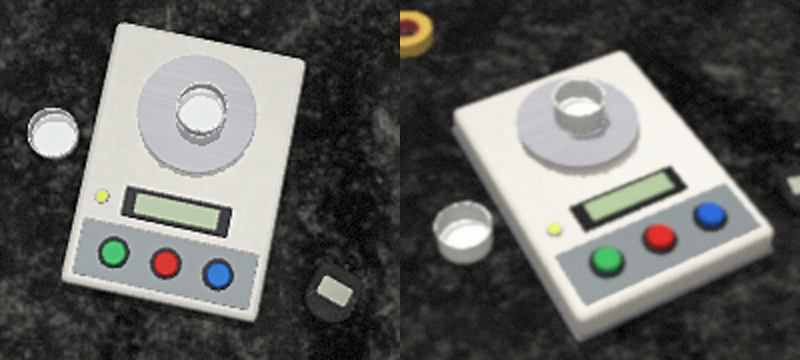

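The crops show green, red and blue from left to right along the front. In full top-camera pixels they are at about (296,256), (322,262) and (349,267). That matches the networks apart from a pixel or two on red. Next I'll refine by colour, then move over and check with the wrist camera.

```bash
cat >> h.py <<'E'
HUE={'green':(45,80),'blue':(100,125),'red':(0,8)}
def blob(img,col,box=None):
    hsv=cv2.cvtColor(img,cv2.COLOR_RGB2HSV);lo,hi=HUE[col]
    m=cv2.inRange(hsv,(lo,110,60),(hi,255,255))
    if col=='red':m|=cv2.inRange(hsv,(172,110,60),(180,255,255))
    if box:
        k=np.zeros_like(m);x,y,X,Y=box;k[y:Y,x:X]=255;m&=k
    n,_,s,c=cv2.connectedComponentsWithStats(m)
    i=1+np.argmax(s[1:,4]);return c[i],s[i].tolist()
E
python3 - <<'E'
from h import *
from scipy.spatial.transform import Rotation as Ro
np.set_printoptions(precision=4,suppress=True)
im={c:cv2.imread(f'pics/{c}.png')[:,:,::-1].copy() for c in('top','scene')}
P={}
for k in HUE:
    rs=[]
    for c in im:
        uv,s=blob(im[c],k,(265,215,430,300));rs.append(ray(c,uv));print(k,c,uv,s,plane(c,uv,.059))
    P[k]=tri(rs);print(' tri',P[k])
g,r,b=[P[k] for k in('green','red','blue')]
print(np.linalg.norm(g-r),np.linalg.norm(r-b),np.linalg.norm((g+b)/2-r))
# yaw: tool y along key row
d=(g-b)[:2];yaw=np.arctan2(d[1],d[0])-np.pi/2
best=None
for a in(yaw,yaw+np.pi):
    q=(Ro.from_euler('z',a)*Ro.from_quat([1,0,0,0])).as_quat()[[3,0,1,2]]
    s=bot.solve_ik([r[0]-.03,r[1],.2],q);print(a,q,s)
E
```

```text
green top [296.2645 255.8099] [291, 250, 12, 13, 121] [0.4991 0.0939 0.059 ]
green scene [343.0743 259.5541] [336, 254, 15, 12, 148] [0.4976 0.0971 0.059 ]
 tri [0.4996 0.0944 0.0542]
blue top [348.627  267.0476] [343, 261, 13, 13, 126] [ 0.475  -0.0193  0.059 ]
blue scene [394.7945 237.0137] [388, 231, 15, 13, 146] [ 0.4734 -0.0155  0.059 ]
 tri [ 0.4753 -0.0193  0.0537]
red top [322.4545 261.4793] [317, 256, 12, 12, 121] [0.4869 0.0372 0.059 ]
red scene [369.4768 248.0596] [363, 242, 15, 13, 151] [0.4855 0.0409 0.059 ]
 tri [0.4874 0.0375 0.0539]
0.05818699348722691 0.058117651069147486 7.198309035965124e-05
-0.20999393221872942 [ 0.      0.9945 -0.1048  0.    ] [-0.0792  0.1847 -0.4683  0.9178  0.     -3.0108]
2.9315987213710635 [0.     0.1048 0.9945 0.    ] [-0.0792  0.1847 -0.4683  0.9178  0.      0.1308]
```

Run:
```python
from h import *
from scipy.spatial.transform import Rotation as Ro
np.set_printoptions(precision=4,suppress=True)
q=[0,.1048,.9945,0]
bot.set_gripper(0.0)
bot.move_pose([.46,.04,.2],q)
p=np.array(bot.read_position());w=bot.read_tool_rot();im=bot.camera('wrist')
cv2.imwrite('pics/wrist1.png',im[:,:,::-1])
c=bot.calibration('wrist');K=np.array(c['mtx']);H=np.array(c['hand_eye']);R=Ro.from_quat(np.roll(w,-1)).as_matrix()
print(p,w,bot.read_gripper_width(),bot.read_clock(),H[:3,3])
for k in HUE:
    uv,s=blob(im,k)
    o=R@H[:3,3]+p;d=R@H[:3,:3]@np.linalg.solve(K,[*uv,1]);print(k,uv,s,o+d*(.06-o[2])/d[2])
for k in('green','blue','red'): print(px('wrist',f'key_{k}_top'))
```

```text
[0.4603 0.0393 0.2   ] [ 0.0001  0.1055  0.9944 -0.0001] -0.0004914530189497864 3.7417 [ 0.0724  0.0014 -0.1423]
green [382.5983 213.5901] [369, 200, 29, 28, 605] [0.4993 0.0957 0.06  ]
blue [262.6439 213.6439] [249, 200, 28, 28, 629] [ 0.4753 -0.0162  0.06  ]
red [322.5557 213.6465] [309, 200, 28, 28, 628] [0.4873 0.0396 0.06  ]
[(0.72, [369.6, 205.5, 27.0, 22.0])]
[(0.63, [250.3, 201.7, 27.9, 25.0])]
[(0.69, [301.1, 193.2, 41.9, 37.5]), (0.62, [311.7, 199.7, 25.2, 28.7])]
```

View pics/wrist1.png

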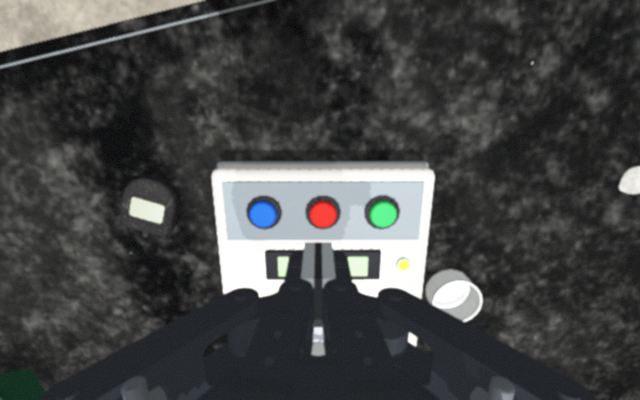

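The wrist view shows blue (262,214), red (322,214) and green (382,214), with the timer and can well clear of the fingers. All views agree within 2–3 mm, against a cap radius of 13 mm, so I'll press green now.

```bash
cat >> h.py <<'E'
def press(x,y):
    bot.move_linear([x,y,.1]);bot.move_linear([x,y,.066],speed=.08)
    f0=np.array(bot.read_ft_force())
    hit=bot.move_linear([x,y,.0535],speed=.02,until_force=4.0)
    bot.wait(.15)
    print(hit,np.array(bot.read_position()),np.array(bot.read_ft_force())-f0)
    bot.move_linear([x,y,.1],speed=.08);bot.wait(.3)
    print(np.array(bot.read_ft_force())-f0,bot.read_clock())
E
python3 - <<'E'
from h import *
np.set_printoptions(precision=4,suppress=True)
press(.4994,.095)
E
```

```text
True [0.4999 0.095  0.0544] [0.262  0.35   4.0989]
[ 0.2784 -0.492  -0.5785] 7.1917
```

Green went down about 5 mm at 4.1 N and the force has returned to about zero. Next is blue, going over red at 0.1 m.

Run:
```python
from h import *
np.set_printoptions(precision=4,suppress=True)
press(.4753,-.0178)
bot.move_linear([.42,-.03,.2])
bot.wait(.3)
im=np.hstack([cv2.resize(bot.camera(c)[130:310,240:440],(400,360)) for c in('top','scene')])
cv2.imwrite('pics/end.png',im[:,:,::-1]);print(bot.read_clock())
```

```text
True [ 0.4758 -0.0179  0.0544] [0.7458 0.6668 4.305 ]
[ 0.081   1.0626 -1.1195] 10.45
11.7667
```

View pics/end.png

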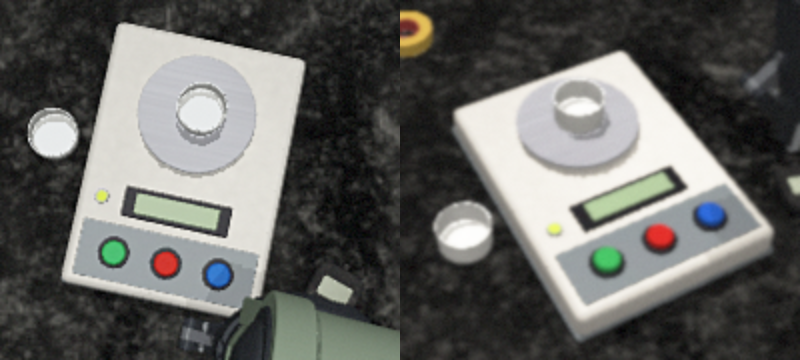

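The final picture shows all three keys up at crop (113,252), (165,264) and (218,274). Both cans and the timer are where they started, and the arm is clear.

```bash
python3 -c "
from cell import bot
print(bot.close_job())"
```

```text
the job is handed in; nothing more can be done
None
```

I pressed and released the green key, then the blue key, each about 5 mm down at just over 4 N; the arm withdrew, red, the cans and the stopwatch were left alone, and the job was handed in at about 12 s (no verdict returned).

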